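Cap leak check of a specimen bottle

ROBOT

A 6-joint arm with a two-finger parallel gripper is mounted at the origin on the work surface. World frame = base frame: x ahead of the robot, y to its left, z up, the work surface at z = 0. Lengths are in m, angles in degrees, forces in N, time in s.
With the tool pointing down it reaches from about 0.275 to 1 m from the base axis. Payload 8.4 kg.
Tool frame: the origin (TCP) lies between the finger pads; the fingertips stand 22 mm ahead of it and the grasp point (between the pads) lies 3 mm ahead of it (bot.nose_length is the distance from the TCP to the fingertips, in m); x points along the fingers, y is the direction in which the jaws open and shut, and the axes are right-handed (so a half turn about x gives the same grasp; the last joint's range is limited). The gripper opens to 85 mm and grips with 20 to 120 N. Pads are 22 mm wide; open, the fingers measure 114 mm over their backs; the gripper's body (76 mm by 85 mm) begins 54 mm behind the grasp point. The pads swing forward as they close: fully open they stand 13 mm farther back than shut.
Start: joints at [-75.424, 20.225, 93.587, -0, 66.188, -0.138], TCP at [0.159, -0.605, 0.253] pointing down, gripper open.
Joint ranges: [-150.9, 150.9], [-52.94, 120.26], [3.33, 152.33], [-74.26, 254.26], [0, 154.13], [-172.89, 172.89]. Speed limits (degrees/s): [127.2, 127.2, 159.86, 180, 180, 180].

INTERFACE

Orientations are given as [roll, pitch, yaw] about the fixed x, y, z axes, in that order (R = Rz(yaw) Ry(pitch) Rx(roll)).
In Python, from plant import bot gives the robot as it stands.
- The arm moves only by the tool apply_moves, never from a script. Its argument "commands" is a list of rows, each a list of 3 entries, a list of its own where there are three numbers: the shift along the world's x, y, z in cm, then the turn, a rotation vector about the world's x, y, z in degrees, then the closure, from -1 (fully open) to 1 (shut), so that 0 is half open. A call has 1 to 8 rows; each row is the pose to reach, as a shift and turn from the pose commanded when the call began; what a row does not reach only later rows make up. A row lasts 1/8 s, in which the tool goes at most 62.5 mm and 10.7 degrees, less where a joint would pass 70% of its speed; a pose out of reach is approached as far as the arm can. A call with a gripper value outside its range is refused whole. The fingers move at their own pace and stop on an object; the grip force is fixed at half the most. Time passes only in rows, so rows that repeat a pose let the fingers close. It gives the time, the measured TCP pose, the force and the opening at its end, in the units of the state.
- bot.read_state(): the state, without advancing time (a new reading comes with each control period).
- bot.capture(name): name is "side" or "top" or "wrist"; returns the picture (480x640x3 uint8, red, green, blue); there is no depth.
- bot.camera_params(name): a dict with "K" (3x3 intrinsics, pixels), "world_from_camera" (4x4, takes a point from camera to world coordinates). Camera axes: x right, y down, z forward; pixel columns grow to the right and rows downward; lengths in m; the calibration is good to about 2 mm. A picture is of the moment at which its call begins: read the wrist's pose just before it. camera_params takes no time and is no camera call; for the wrist camera it gives the pose at the moment of the call.
- bot.close_job(): hands the job in, once; it reports no verdict.
Trained networks look in the newest picture that a camera, given by its name, has taken for a name from the list of things; names that differ only in an ending like _2 or _b are one class to them, and where a whole thing is asked for, a point or a joint stands for the part that bears it (a point fixed in the world has none). Each returns a list of dicts, best first, with "score" (0 to 1); they miss things now and then, are a little off and sometimes report something else, mostly with a low value. They report only what shows in the picture. A call takes as long as a camera call. They do not tell look-alikes from the thing itself.
- bot.spot_in(camera, thing): "rect" ([left, top, width, height] in pixels, round what is visible of it).
The state is a dict: "time_s": time; "q": joint angles; "dq": joint speeds; "joint_efforts": joint torques, N m; "ee_pos": TCP position; "tool_rot": TCP orientation; "contact_force": force on the tool from outside, world axes, zero at the start; "ft_torque": the same for the moment, N m; "finger_gap": opening from 0.0 (shut) to 1.0 (fully open).
Only numpy, scipy, OpenCV 4.12 (cv2) and the standard library are available. Lean on these libraries where they do the work, as an engineer would, in place of code of your own. Each camera call takes 0.05 s, during which the arm holds its last target.

TASK

Check that the square specimen bottle in the rack is sealed: while it stands in the rack, screw its loose cap clockwise until it is fully tight, then draw the bottle straight up out of its pocket. Tip it over in the air onto its side, at least 60 degrees from upright, and finish while still holding it there, motionless, with its base and its cap both at least 20 cm above the table; do not put it down or let go. Leave the other bottles and everything else on the table where they stand.

Things in the scene. Friction and masses are not known exactly. Their poses are not given: they have to be found in the camera images.
- bottle: The only SQUARE bottle in the rack, in any pocket: amber glass body 46 x 46 mm, 70 mm tall, round neck 32 mm across, white ribbed round cap 38 mm across from 84 to 112 mm up. About 0.13 to 0.2 kg; can be held by the cap alone. Origin: centre of its underside; z up through the cap, x and y square to its sides. In its pocket it cannot turn beyond about 0.1 rad of play.
- cap (a joint): Angle the cap is unscrewed, rad: 0 = fully tight (hard stop), growing anticlockwise seen from above, to 2.0. Starts at 0.7 to 1.3; tighten by turning clockwise by that angle. Captive: it only turns about the bottle's axis, does not rise, stays where left; takes 0.06 N m. When tight, the grey bar on its top points along the bottle's +x, over a white mark on the shoulder.
- cap_top (a point): Centre of the top face of the cap, on the bottle's axis, 112 mm above the bottle's underside.
- rack: Heavy grey rack block fixed to the table, 80 (x) x 290 (y) x 50 mm high, with a row of three 50 x 50 mm square pockets at y = -95, 0, +95 mm, 42 mm deep (floor 8 mm above the table). Origin: centre of its underside; z up. The square bottle's sides stand parallel to the rack's.
- jar: Bystander in another pocket: short round amber jar, 46 mm across, 67 mm tall with its white lid. Origin: centre of its underside.
- slim: Bystander in another pocket: round amber bottle, 44 mm across, narrow neck and cap 25 mm across, 104 mm tall in all. Origin: centre of its underside.
- tape: Bystander: roll of white tape lying flat, 68 mm across, 22 mm high, loose on the table on the robot's side of the rack. Origin: centre of its underside.
- carton: Bystander: small white medicine carton with a blue band, 50 x 85 x 30 mm high, loose on the table on the robot's side of the rack. Origin: centre of its underside.
- beaker: Bystander: small white plastic medicine cup, 52 mm across, 45 mm high, loose on the table beyond the rack. Origin: centre of its underside.
- dish: Bystander: steel instrument tray, 73 x 153 mm, 26 mm high, loose on the table beyond the rack. Origin: centre of its underside.
- pencup: Bystander: black pen cup with pens, 72 mm across, 150 mm high in all, loose on the table on the robot's left. Origin: centre of its underside.
Things that resemble listed ones, but are neither listed nor needed, are in the scene too. What is shaped like the bottle but purple or yellow is not meant.

How it is judged (in metres and radians):
On the way, in this order (a step that is already met when the one before it is completed fails the run):
1. the cap is fully tight while the bottle stands in the rack (value of joint cap below 0.12 rad and z of bottle in the frame of rack below 0.025 m), for 0.2 s.
2. the bottle is drawn up clear of its pocket, not yet tipped (z of bottle in the frame of rack above 0.06 m and angle between bottle's own z axis and vertical below 0.7 rad), for 0.05 s.
At the end, for the whole second after the job is handed in: The cap is within 0.15 rad of tight; the gripper holds the bottle still (under 0.05 m/s), its axis 57 to 126 degrees from upright, centres of base and cap top over 0.19 m above the table, not touching the rack, for the last second; jar and slim bottle within 25 mm of their places (value of joint cap below 0.15 rad and angle between bottle's own z axis and vertical between 1 and 2.2 rad and height (world z) of each of bottle, cap_top above 0.19 m and contact force between bottle and the fingers above 1 N and contact force between bottle and rack below 0.1 N and linear speed of bottle below 0.05 m/s and distance of each of jar, slim from where it was at the start of the episode below 0.025 m); the arm keeps its last pose, push and grip.
It fails at once if another bottle is knocked or lifted out of its place (over 25 mm) (distance of any of jar, slim from where it was at the start of the episode above 0.025 m).
It fails at once if a bystander on the table is moved over 30 mm (distance of any of tape, carton, beaker, dish, pencup from where it was at the start of the episode above 0.03 m).
It also fails if it takes over 42 s, if anything falls off the work surface, if the arm or the gripper's body presses on something with over 40 N, if the wrist force passes 120 N, or if a joint passes its speed limit or range.

## Working session

There is one attempt and no reset: what is moved stays moved. The work goes in short steps, Python scripts to look and compute and a tool call to move; the robot and the scene stay as the last step left them, time stands still between calls to the robot, and variables do not carry over. Pictures are saved under pics/ and viewed, and the job is handed in when it is done.

Besides the shell and the picture viewer there is one more tool, called after "Call:" as a command line: name --argument value ..., lists and objects as JSON in quotes. apply_moves: Moves the arm, as the interface text tells. Its arguments: {"type":"object","properties":{"commands":{"type":"array"}},"required":["commands"]}

```bash
mkdir -p pics; ls; python3 - <<'E'
from plant import bot
import cv2
print(bot.read_state())
for n in ("top","side"):
    im=bot.capture(n); cv2.imwrite(f"pics/{n}0.png",im[:,:,::-1])
    p=bot.camera_params(n); print(n,p)
    for t in ("bottle","cap","rack","jar","slim"): print(t,[(d['rect'],round(d['score'],2)) for d in bot.spot_in(n,t)])
print(bot.read_state()['time_s'])
E
```

```text
pics
{'time_s': 0.0, 'q': array([-7.54231396e+01,  2.02613392e+01,  9.36286663e+01, -8.30249002e-04,
        6.61887928e+01, -1.35916370e-01]), 'dq': array([ 0.04198971, -0.00584018,  0.00981202, -0.04983818,  0.01828923,
       -0.0894088 ]), 'joint_efforts': array([-3.29085546e-03, -6.05262423e+01, -3.42065084e+01,  3.66061920e-05,
        9.29304137e-03,  4.83028188e-06]), 'ee_pos': array([ 0.15863411, -0.60407248,  0.25257723]), 'tool_rot': array([-89.58396439,  89.92119805, 105.1291481 ]), 'contact_force': array([-0.34117468, -0.54826534, -0.04842276]), 'ft_torque': array([ 0.02454379, -0.00472374,  0.01955918]), 'finger_gap': 1.0032516706069157}
top {'K': array([[449.35214604,   0.        , 321.23953657],
       [  0.        , 449.35214604, 239.56087629],
       [  0.        ,   0.        ,   1.        ]]), 'world_from_camera': array([[ 2.56055884e-02, -9.80536554e-01,  1.94659754e-01,
         3.37494075e-01],
       [-9.99663550e-01, -2.59216937e-02,  9.23689722e-04,
         1.25796157e-01],
       [ 4.14019899e-03, -1.94617913e-01, -9.80870392e-01,
         1.03646607e+00],
[... 604 characters left out ...]
      ,   0.        ,   1.        ]]), 'world_from_camera': array([[-0.95964137, -0.19643007,  0.20125525,  0.24132164],
       [-0.28056072,  0.61947862, -0.73316569,  1.13518734],
       [ 0.01934246, -0.76004044, -0.64958787,  1.00083606],
       [ 0.        ,  0.        ,  0.        ,  1.        ]])}
bottle [([298.5, 218.1, 22.8, 36.9], 0.75), ([375.2, 270.5, 32.3, 53.7], 0.65), ([383.9, 231.4, 24.4, 45.9], 0.62)]
cap [([297.9, 219.9, 18.7, 17.3], 0.83), ([386.5, 269.0, 16.7, 23.4], 0.79), ([386.7, 230.7, 17.6, 21.2], 0.56)]
rack [([278.3, 207.3, 54.9, 105.8], 0.82)]
jar [([305.7, 208.6, 17.0, 19.7], 0.47), ([333.8, 273.4, 29.0, 31.5], 0.46)]
slim [([292.5, 252.4, 17.6, 32.8], 0.97)]
0.6
```

View pics/top0.png

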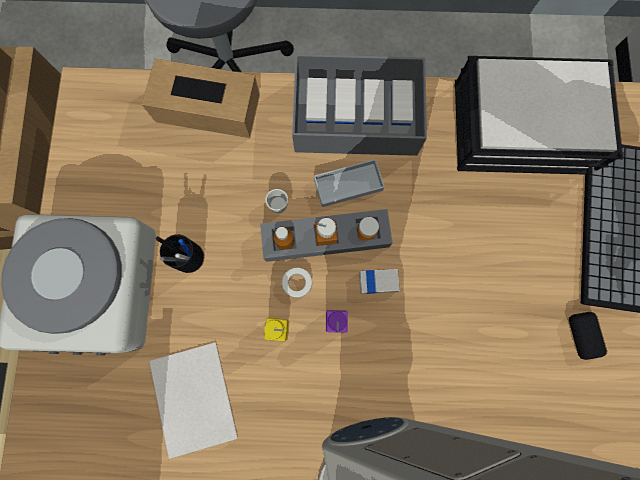

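View pics/side0.png

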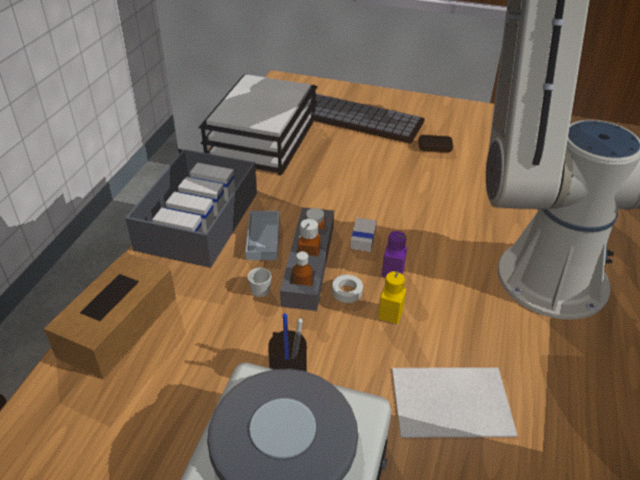

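```bash
python3 - <<'E'
import cv2
a=cv2.imread("pics/top0.png")[195:275,250:400]; cv2.imwrite("pics/top0c.png",cv2.resize(a,None,fx=5,fy=5,interpolation=cv2.INTER_CUBIC))
a=cv2.imread("pics/side0.png")[190:320,260:430]; cv2.imwrite("pics/side0c.png",cv2.resize(a,None,fx=4,fy=4,interpolation=cv2.INTER_CUBIC))
E
```

```text
(no output)
```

View pics/top0c.png

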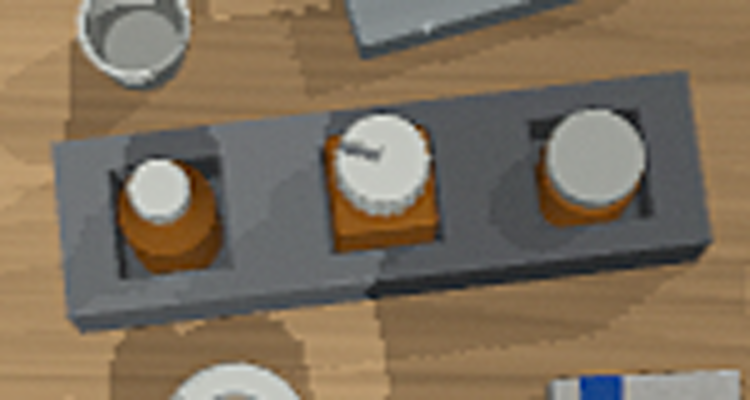

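View pics/side0c.png

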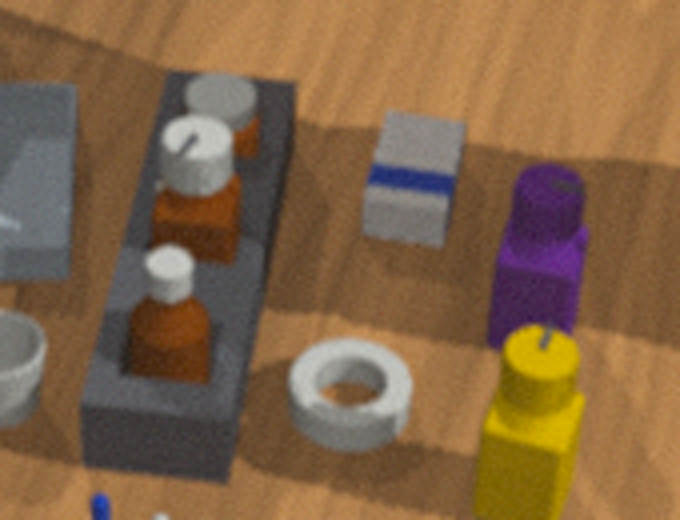

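The square amber bottle stands in the middle rack pocket, at top px (327,228) and side px (308,235). Things it could be mistaken for in the top view:
- purple look-alike at (337,321)
- yellow look-alike at (276,329)
- round slim bottle at (283,236)
- jar at (369,228)

The crop shows a square amber body and a white ribbed cap. The bar points image-left (world +y), and the white mark is on the far (+x) side.

```bash
cat > h.py <<'E'
import numpy as np
from plant import bot
from scipy.spatial.transform import Rotation as R
def ray(cam,uv,p=None):
    p=p or bot.camera_params(cam); T=p["world_from_camera"]
    d=T[:3,:3]@np.linalg.solve(p["K"],[uv[0],uv[1],1.]); return T[:3,3],d
def onz(cam,uv,z,p=None):
    o,d=ray(cam,uv,p); return o+d*(z-o[2])/d[2]
def proj(cam,X,p=None):
    p=p or bot.camera_params(cam); c=np.linalg.inv(p["world_from_camera"])@np.append(X,1); u=p["K"]@c[:3]; return u[:2]/u[2]
def tri(a,b):
    (o1,d1),(o2,d2)=ray(*a),ray(*b); s=np.linalg.lstsq(np.c_[d1,-d2],o2-o1,rcond=None)[0]; return o1+d1*s[0],o2+d2*s[1]
def toolR(s): return R.from_euler('xyz',s["tool_rot"],degrees=True).as_matrix()
E
python3 - <<'E'
from h import *
f=lambda x,y:(250+(x-2)/5,195+(y-2)/5)
c=[onz("top",f(*p),.05) for p in((52,143),(688,72),(712,243),(67,318))]
for x in c: print(x.round(4))
print("center",np.mean(c,0)); v=(c[0]-c[1]+c[3]-c[2]); print("rack y dir",np.degrees(np.arctan2(v[1],v[0])), "len",np.linalg.norm(v)/2)
ct=onz("top",f(382,157),.12); print("cap top",ct)
g=lambda x,y:(260+(x-1.5)/4,190+(y-1.5)/4)
print("cap side",onz("side",g(197,142),.12), tri(("top",f(382,157)),("side",g(197,142))))
t=onz("top",f(342,147),.12)-ct; print("bar ang",np.degrees(np.arctan2(t[1],t[0])))
a,b=onz("side",g(180,155),.12),onz("side",g(197,137),.12); print("bar side",np.degrees(np.arctan2(*(a-b)[1::-1])))
print("mark",onz("side",g(160,187),.078))
s=bot.read_state(); print(toolR(s).round(3))
for n in("tape","carton","slim","jar"):
  for d in bot.spot_in("top",n)[:1]:
    r=d["rect"]; print(n,onz("top",(r[0]+r[2]/2,r[1]+r[3]/2),.03))
E
```

```text
[0.5672 0.2656 0.05  ]
[ 0.6079 -0.0212  0.05  ]
[ 0.5292 -0.0317  0.05  ]
[0.4877 0.2548 0.05  ]
center [0.54799304 0.11690634 0.05      ]
rack y dir 98.15941414271933 len 0.2895525051849011
cap top [0.54854741 0.11744462 0.12      ]
cap side [0.5479205  0.12338708 0.12      ] (array([0.54974792, 0.11739711, 0.11478701]), array([0.54973597, 0.11739588, 0.11478427]))
bar ang 77.13059041052064
bar side 76.1960092053098
mark [0.57073367 0.1193863  0.078     ]
[[ 0.     0.254 -0.967]
 [ 0.    -0.967 -0.254]
 [-1.    -0.    -0.   ]]
tape [0.43246678 0.17922773 0.03      ]
carton [ 0.44036588 -0.00815152  0.03      ]
slim [0.54373942 0.20796979 0.03      ]
jar [0.56311717 0.01606302 0.03      ]
```

Call:
apply_moves --commands '[[[2.5,4.5,0.5],[0,0,8],-1],[[5,9,1],[0,0,16],-1],[[7.5,13.5,1.5],[0,0,24],-1],[[10,18,2],[0,0,32],-1],[[12.5,22.5,2.5],[0,0,40],-1],[[15,27,3],[0,0,48],-1],[[17.5,31.5,3.5],[0,0,56],-1],[[20,36,4],[0,0,64],-1]]'

```text
time_s: 1.8
ee_pos: [0.3594, -0.2431, 0.2937]
tool_rot: [68.9, 89.9, -32.1]
contact_force: [0.8, 0.0, -0.6]
finger_gap: 1.001
```

Call:
apply_moves --commands '[[[2.5,4.5,0],[0,0,8],-1],[[5,9,0],[0,0,16],-1],[[7.5,13.5,0],[0,0,24],-1],[[10,18,0],[0,0,32],-1],[[12.5,22.5,0],[0,0,40],-1],[[15,27,0],[0,0,48],-1],[[17,31.5,0],[0,0,56],-1],[[19,36.1,0],[0,0,62],-1]]'

```text
time_s: 2.8
ee_pos: [0.5493, 0.1181, 0.2934]
tool_rot: [36.8, 90.0, -2.3]
contact_force: [0.1, -0.4, -0.7]
finger_gap: 0.999
```

Call:
apply_moves --commands '[[[0,0,0],[0,0,0],-1],[[0,0,0],[0,0,0],-1]]'

```text
time_s: 3.05
ee_pos: [0.5484, 0.1164, 0.293]
tool_rot: [-104.7, 90.0, -144.0]
contact_force: [-0.5, -1.2, -0.4]
finger_gap: 0.999
```

```bash
python3 - <<'E'
from h import *
import cv2
s=bot.read_state(); print(s["time_s"],s["q"].round(1),s["ee_pos"].round(4),toolR(s).round(3),s["contact_force"].round(2))
p=bot.camera_params("wrist"); im=bot.capture("wrist"); cv2.imwrite("pics/w1.png",im[:,:,::-1])
import pickle; pickle.dump(p,open("w1.pkl","wb"))
print(p["K"],p["world_from_camera"].round(3))
print(bot.spot_in("wrist","cap"))
print(proj("wrist",[.5485,.1172,.12],p))
E
```

```text
3.05 [ 11.8  12.4  99.   -0.   68.6 -38.9] [0.5484 0.1164 0.293 ] [[-0.001  0.633  0.774]
 [-0.001  0.774 -0.633]
 [-1.    -0.001 -0.   ]] [-0.5  -1.18 -0.36]
[[429.49379541   0.         323.64304635]
 [  0.         429.49379541 237.87997901]
 [  0.           0.           1.        ]] [[ 0.632  0.739  0.233  0.489]
 [ 0.775 -0.603 -0.19   0.165]
 [-0.     0.301 -0.954  0.412]
 [ 0.     0.     0.     1.   ]]
[{'rect': [71.4, 1.2, 71.9, 48.4], 'score': 0.9}, {'rect': [300.6, 181.5, 54.8, 57.2], 'score': 0.89}, {'rect': [227.0, 236.8, 58.1, 67.5], 'score': 0.43}, {'rect': [296.2, 237.1, 147.1, 151.5], 'score': 0.21}]
[323.86515057 216.34690615]
```

View pics/w1.png

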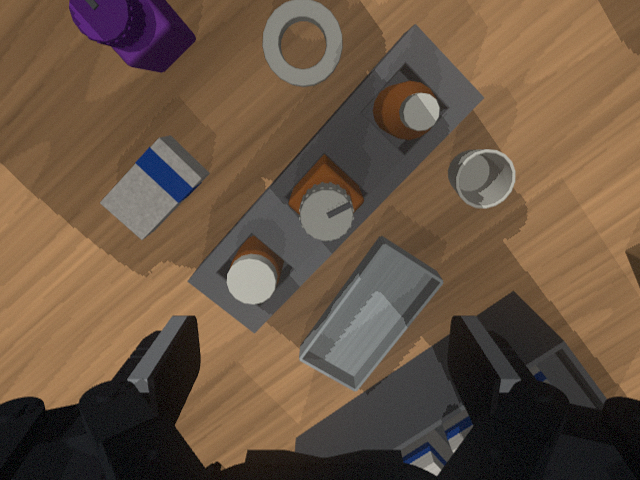

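```bash
python3 - <<'E'
from h import *
import cv2,pickle
p=pickle.load(open("w1.pkl","rb"))
im=cv2.imread("pics/w1.png"); a=im[145:270,265:390]; cv2.imwrite("pics/w1c.png",cv2.resize(a,None,fx=5,fy=5,interpolation=cv2.INTER_CUBIC))
A=lambda a,b,z:np.degrees(np.arctan2(*(onz("wrist",b,z,p)-onz("wrist",a,z,p))[1::-1]))
print(A((190,282),(415,25),.05),A((258,332),(482,98),.05),"bar",A((328,217),(350,206),.12))
c=[onz("wrist",q,.05,p) for q in((190,282),(415,25),(482,98),(258,332))]; print(np.mean(c,0))
print(onz("wrist",(327,214),.12,p))
E
```

```text
98.74589284762092 98.92843498229924 bar 78.12871762901727
[0.55025532 0.11954107 0.05      ]
[0.54857364 0.1199777  0.12      ]
```

View pics/w1c.png

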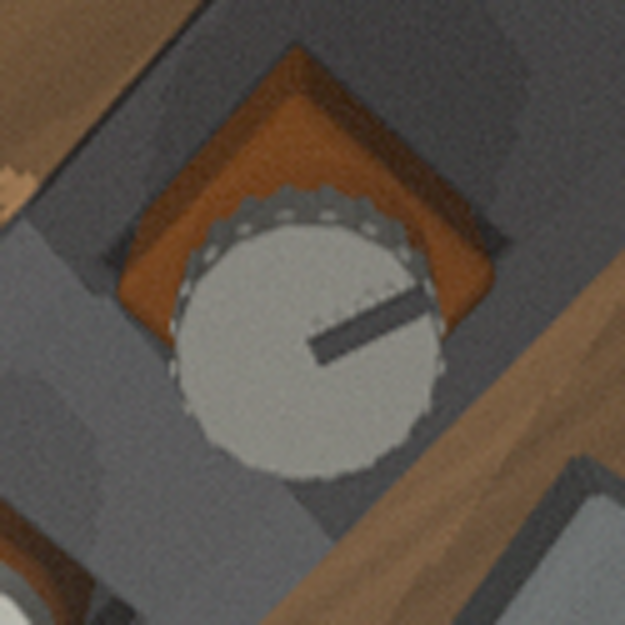

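The wrist view agrees. The cap face centre is at px (327,215), about (0.549, 0.119), and the bar points at about 78° against rack +x at about 8.5°, so roughly 70° remains to tighten. Next I descend in two steps and grip.

Call:
apply_moves --commands '[[[0,0.2,-4],[0,0,0],-1],[[0,0.2,-8],[0,0,0],-1],[[0,0.2,-12],[0,0,0],-1],[[0,0.2,-14.5],[0,0,0],-1],[[0,0.2,-16.5],[0,0,0],-1],[[0,0.2,-18.2],[0,0,0],-1],[[0,0.2,-18.2],[0,0,0],-1]]'

```text
time_s: 4.03
ee_pos: [0.548, 0.1178, 0.1104]
tool_rot: [-128.3, 89.9, -167.7]
contact_force: [-0.3, -0.4, -0.0]
finger_gap: 0.996
```

```bash
python3 - <<'E'
from h import *
import cv2
im=bot.capture("wrist"); cv2.imwrite("pics/w2.png",im[:,:,::-1])
im=bot.capture("side"); cv2.imwrite("pics/s2.png",cv2.resize(im[150:330,220:460,::-1],None,fx=3,fy=3))
E
```

```text
(no output)
```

View pics/w2.png

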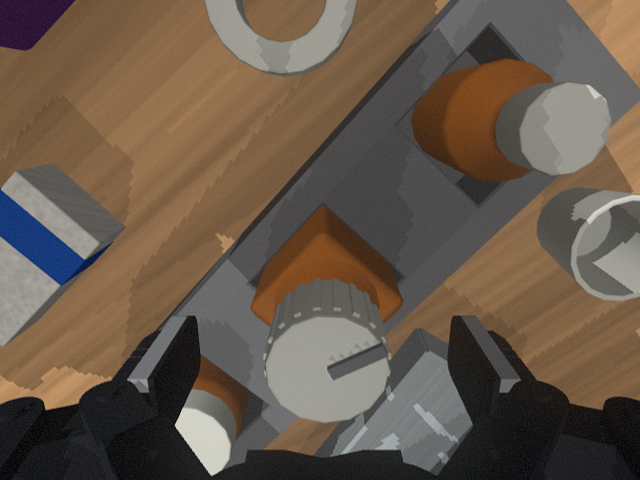

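View pics/s2.png

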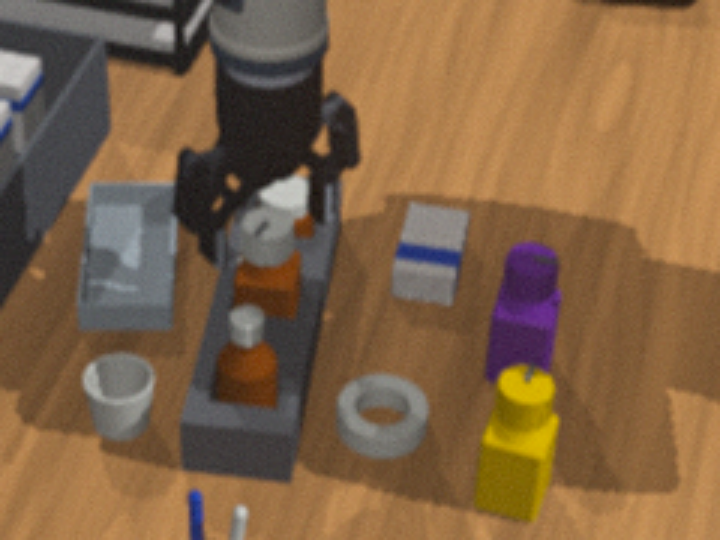

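The cap, at px (327,368), is centred between the fingers, which span px 198–450. Closing now.

Call:
apply_moves --commands '[[[0,0,0],[0,0,0],0],[[0,0,0],[0,0,0],0.5],[[0,0,0],[0,0,0],1],[[0,0,0],[0,0,0],1],[[0,0,0],[0,0,0],1],[[0,0,0],[0,0,0],1],[[0,0,0],[0,0,0],1],[[0,0,0],[0,0,0],1]]'

```text
time_s: 5.12
ee_pos: [0.549, 0.1185, 0.112]
tool_rot: [41.7, 90.0, 2.4]
contact_force: [-0.6, -0.0, 6.4]
finger_gap: 0.426
```

```bash
python3 - <<'E'
from h import *
s=bot.read_state(); print(s["time_s"],s["finger_gap"]*85,s["ee_pos"].round(4),s["contact_force"].round(2),s["ft_torque"].round(3))
E
```

```text
5.125 36.20965966130412 [0.549  0.1185 0.112 ] [-0.61 -0.05  6.44] [-0.115  0.176  0.014]
```

Call:
apply_moves --commands '[[[0,0,0],[0,0,-7],1],[[0,0,0],[0,0,-14],1],[[0,0,0],[0,0,-21],1],[[0,0,0],[0,0,-28],1],[[0,0,0],[0,0,-35],1],[[0,0,0],[0,0,-42],1],[[0,0,0],[0,0,-49],1],[[0,0,0],[0,0,-56],1]]'

```text
time_s: 6.12
ee_pos: [0.5492, 0.1187, 0.1119]
tool_rot: [108.6, 89.9, 13.1]
contact_force: [-0.5, 1.3, 4.8]
finger_gap: 0.428
```

```bash
python3 - <<'E'
from h import *
import cv2
s=bot.read_state(); print(s["q"].round(1),s["finger_gap"]*85,s["ee_pos"].round(4),s["contact_force"].round(2),s["ft_torque"].round(3))
im=bot.capture("wrist"); cv2.imwrite("pics/w3.png",im[:,:,::-1])
E
```

```text
[ 12.   24.7 107.9   0.   47.3  17.5] 36.3822587136202 [0.5492 0.1187 0.1119] [-0.53  1.28  4.8 ] [-0.032  0.025  0.138]
```

View pics/w3.png

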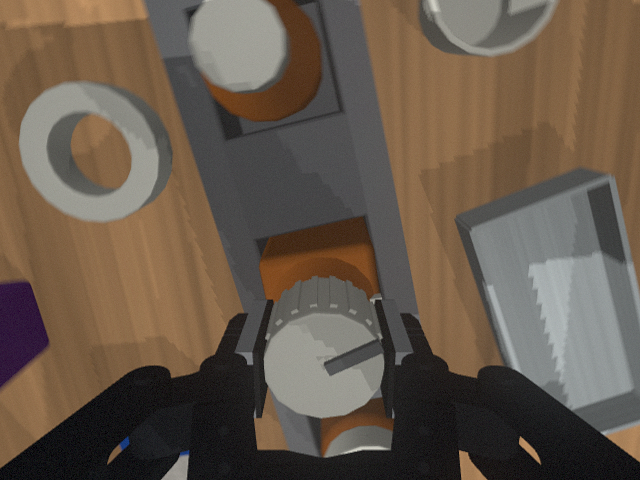

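The cap has turned with the jaws, the bar staying fixed relative to the gripper. The white mark shows at (378,298). About 14° is left plus play, so I'll creep on.

Call:
apply_moves --commands '[[[0,0,0],[0,0,-4],1],[[0,0,0],[0,0,-8],1],[[0,0,0],[0,0,-11],1],[[0,0,0],[0,0,-14],1],[[0,0,0],[0,0,-14],1]]'

```text
time_s: 6.8
ee_pos: [0.5492, 0.1186, 0.1119]
tool_rot: [118.6, 89.9, 9.4]
contact_force: [-0.3, -0.2, 5.1]
finger_gap: 0.43
```

```bash
python3 - <<'E'
from h import *
s=bot.read_state(); print(s["q"].round(1),s["ee_pos"].round(4),s["contact_force"].round(2),s["ft_torque"].round(3))
E
```

```text
[ 12.   24.7 107.9  -0.   47.3  31.2] [0.5492 0.1186 0.1119] [-0.27 -0.23  5.11] [-0.132  0.037 -0.045]
```

Call:
apply_moves --commands '[[[0,0,0],[0,0,-2],1],[[0,0,0],[0,0,-4],1],[[0,0,0],[0,0,-6],1],[[0,0,0],[0,0,-6],1]]'

```text
time_s: 7.3
ee_pos: [0.5489, 0.1183, 0.1119]
tool_rot: [69.9, 90.0, -45.3]
contact_force: [-2.3, -1.2, 6.5]
finger_gap: 0.423
```

```bash
python3 - <<'E'
from h import *
import cv2
s=bot.read_state(); print(s["q"].round(1),s["ee_pos"].round(4),s["contact_force"].round(2),s["ft_torque"].round(3))
im=bot.capture("wrist"); cv2.imwrite("pics/w4.png",im[:,:,::-1])
E
```

```text
[ 1.200e+01  2.470e+01  1.079e+02 -1.000e-01  4.740e+01  3.720e+01] [0.5489 0.1183 0.1119] [-2.29 -1.15  6.49] [-0.25   0.192  0.372]
```

View pics/w4.png

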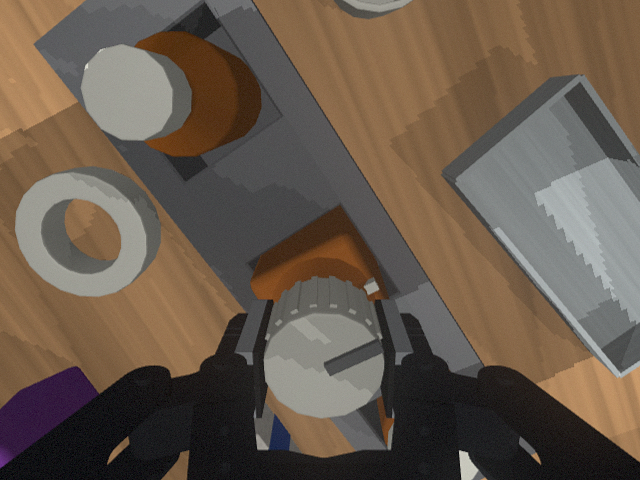

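Call:
apply_moves --commands '[[[0,0,0],[0,0,-2],1],[[0,0,0],[0,0,-4],1],[[0,0,0],[0,0,-4],1],[[0,0,0],[0,0,-4],1]]'

```text
time_s: 7.85
ee_pos: [0.5485, 0.1178, 0.1118]
tool_rot: [16.1, 89.9, -102.9]
contact_force: [-2.5, -3.9, 8.8]
finger_gap: 0.426
```

```bash
python3 - <<'E'
from h import *
import cv2,pickle
s=bot.read_state(); print(s["q"].round(1),s["ee_pos"].round(4),s["contact_force"].round(2),s["ft_torque"].round(3))
p=bot.camera_params("wrist")
im=bot.capture("wrist"); cv2.imwrite("pics/w5.png",cv2.resize(im[180:440,220:440,::-1],None,fx=2.3,fy=2.3,interpolation=cv2.INTER_CUBIC))
A=lambda a,b,z:np.degrees(np.arctan2(*(onz("wrist",b,z,p)-onz("wrist",a,z,p))[1::-1]))
print(A((326,368),(380,345),.12))
E
```

```text
[ 1.200e+01  2.470e+01  1.079e+02 -1.000e-01  4.740e+01  4.110e+01] [0.5485 0.1178 0.1118] [-2.48 -3.87  8.81] [-0.716  0.568  0.982]
-2.6749376612059574
```

View pics/w5.png

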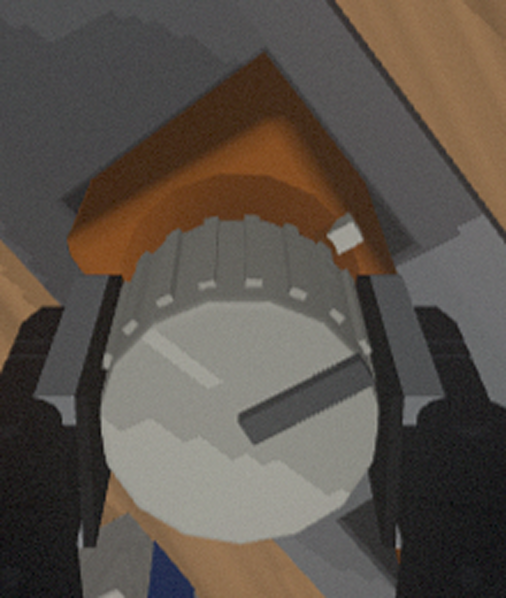

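Torque about z rose to about 1 N·m with the bottle against its pocket wall, so the cap is on its stop. I'll ease the wind-up by 3° and lift straight up.

Call:
apply_moves --commands '[[[0,0,0],[0,0,1.5],1],[[0,0,0],[0,0,3],1],[[0,0,0.5],[0,0,3],1],[[0,0,1.5],[0,0,3],1],[[0,0,2.5],[0,0,3],1],[[0,0,4],[0,0,3],1],[[0,0,6],[0,0,3],1],[[0,0,8],[0,0,3],1]]'

```text
time_s: 8.9
ee_pos: [0.5489, 0.119, 0.1929]
tool_rot: [166.4, 89.9, 50.1]
contact_force: [0.4, -0.6, -1.2]
finger_gap: 0.427
```

```bash
python3 - <<'E'
from h import *
import cv2
s=bot.read_state(); print(s["q"].round(1),s["finger_gap"],s["ee_pos"].round(4),s["contact_force"].round(2),s["ft_torque"].round(3))
im=bot.capture("wrist"); cv2.imwrite("pics/w6.png",im[:,:,::-1])
im=bot.capture("side"); cv2.imwrite("pics/s6.png",cv2.resize(im[100:330,200:460,::-1],None,fx=2.5,fy=2.5))
E
```

```text
[1.200e+01 1.840e+01 1.047e+02 1.000e-01 5.680e+01 3.830e+01] 0.4273764931072694 [0.5489 0.119  0.1929] [ 0.37 -0.6  -1.18] [-0.009 -0.058 -0.016]
```

View pics/w6.png

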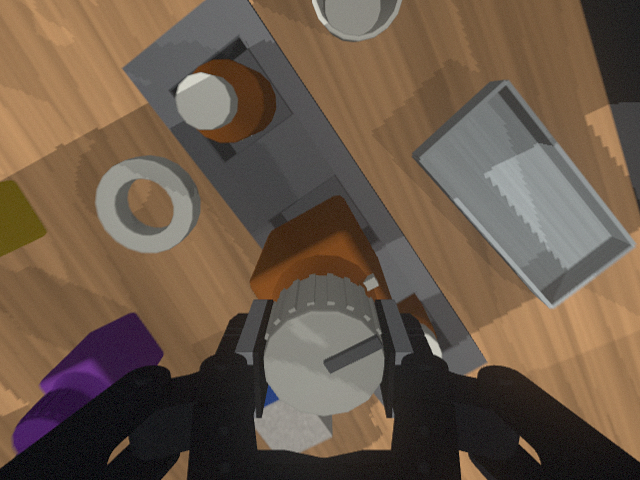

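View pics/s6.png

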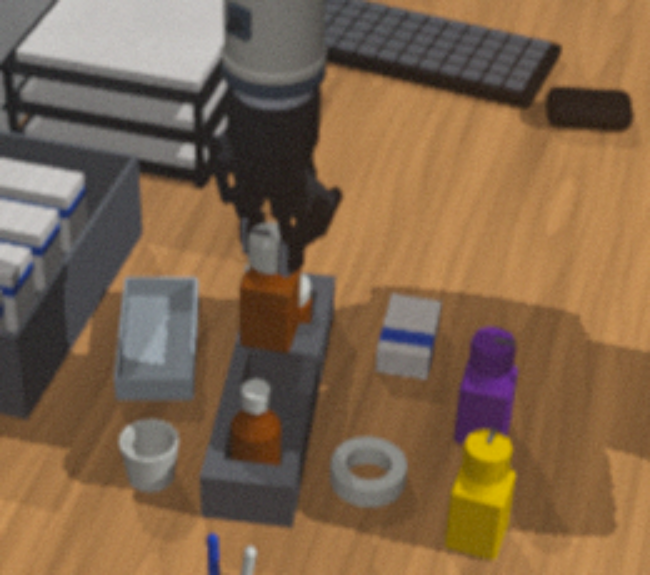

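Call:
apply_moves --commands '[[[0,0,3],[0,0,0],1],[[0,0,6],[0,0,0],1],[[0,0,9],[0,0,0],1],[[0,0,12],[0,0,0],1],[[0,0,15],[0,0,0],1],[[0,0,18],[0,0,0],1],[[0,0,20],[0,0,0],1],[[0,0,20],[0,0,0],1]]'

```text
time_s: 10.0
ee_pos: [0.5492, 0.1188, 0.3924]
tool_rot: [137.8, 89.8, 21.5]
contact_force: [0.9, 0.4, -1.1]
finger_gap: 0.427
```

```bash
python3 - <<'E'
from h import *
import cv2
s=bot.read_state(); print(s["time_s"],s["q"].round(1),s["finger_gap"],s["ee_pos"].round(4),s["contact_force"].round(2))
p=bot.camera_params("wrist"); im=bot.capture("wrist"); cv2.imwrite("pics/w7.png",cv2.resize(im[180:440,220:440,::-1],None,fx=2.3,fy=2.3,interpolation=cv2.INTER_CUBIC))
z=s["ee_pos"][2]; zc=z+.12-.1118; c=np.r_[s["ee_pos"][:2],zc]
print("cap centre px",proj("wrist",c,p))
a=onz("wrist",(380,345),zc,p)-onz("wrist",(326,368),zc,p); print("bar",np.degrees(np.arctan2(a[1],a[0])))
m=onz("wrist",(371,284),zc-.042,p)-c; print("mark",m,np.degrees(np.arctan2(m[1],m[0])))
E
```

```text
10.0 [12.   8.5 91.4  0.  79.9 38.3] 0.42710025469551866 [0.5492 0.1188 0.3924] [ 0.92  0.38 -1.12]
cap centre px [322.55163949 372.1857871 ]
bar -0.03067278966800699
mark [ 0.02144794  0.0011186  -0.042     ] 2.9855226755269073
```

View pics/w7.png

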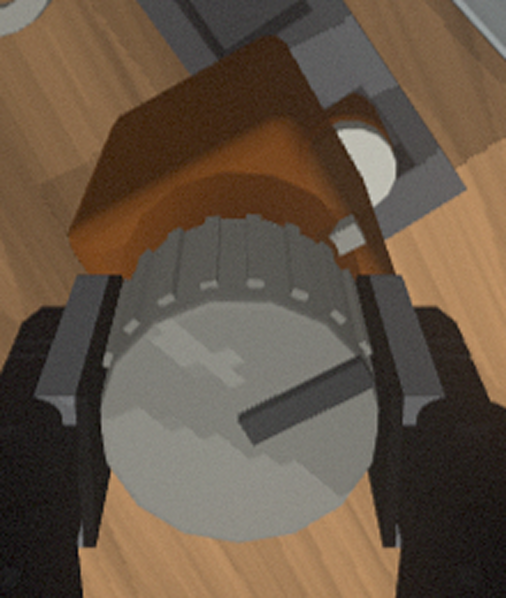

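The bar at 0° and the mark at 3° coincide within pixel error, so the cap is tight. The tool-pitch joints sum to 180°, so tipping in the arm's plane would push q5 to its limits. I'll tip sideways about the radial axis with q4 instead, starting with a small test.

Call:
apply_moves --commands '[[[0,0,0],[4,0.8,0],1],[[0,0,0],[8,1.7,0],1],[[0,0,0],[8,1.7,0],1]]'

```text
time_s: 10.42
ee_pos: [0.5484, 0.1176, 0.3895]
tool_rot: [-140.7, 81.8, 102.9]
contact_force: [0.1, 0.8, -1.0]
finger_gap: 0.426
```

```bash
python3 - <<'E'
from h import *
s=bot.read_state(); print(s["q"].round(1),s["ee_pos"].round(4),toolR(s).round(3))
E
```

```text
[ 7.3  8.9 91.6  8.3 80.3 32.3] [0.5484 0.1176 0.3895] [[-0.032  0.894 -0.446]
 [ 0.139 -0.438 -0.888]
 [-0.99  -0.09  -0.11 ]]
```

Call:
apply_moves --commands '[[[0,0,0.5],[4.5,0.9,0],1],[[0,0,1],[9,1.9,0],1],[[0,0,1.5],[13.5,2.8,0],1],[[0,0,2],[18,3.7,0],1],[[0,0,2.5],[22.5,4.7,0],1],[[0,0,3],[27,5.6,0],1],[[0,0,3],[31.5,6.5,0],1],[[0,0,3],[36,7.5,0],1]]'

```text
time_s: 11.42
ee_pos: [0.5484, 0.1186, 0.4202]
tool_rot: [-141.7, 45.0, 101.9]
contact_force: [0.1, -0.2, -2.2]
finger_gap: 0.43
```

```bash
python3 - <<'E'
from h import *
s=bot.read_state(); print(s["q"].round(1),s["ee_pos"].round(4),toolR(s).round(3),s["finger_gap"])
E
```

```text
[-10.   15.   91.5  41.1  93.   11.3] [0.5484 0.1186 0.4202] [[-0.146  0.859 -0.491]
 [ 0.692 -0.266 -0.671]
 [-0.707 -0.438 -0.555]] 0.4298127339870833
```

Call:
apply_moves --commands '[[[0,0,0],[4.5,0.9,0],1],[[0,0,0],[9,1.9,0],1],[[0,0,0],[13.5,2.8,0],1],[[0,0,0],[18,3.7,0],1],[[0,0,0],[22.5,4.7,0],1],[[0,0,0],[27,5.6,0],1],[[0,0,0],[30,6.2,0],1],[[0,0,0],[33,6.9,0],1]]'

```text
time_s: 12.42
ee_pos: [0.5486, 0.1188, 0.4208]
tool_rot: [-141.8, 11.2, 101.9]
contact_force: [-0.5, 0.6, -1.9]
finger_gap: 0.427
```

Call:
apply_moves --commands '[[[0,0,0],[0,0,0],1],[[0,0,0],[0,0,0],1],[[0,0,0],[0,0,0],1],[[0,0,0],[0,0,0],1]]'

```text
time_s: 12.92
ee_pos: [0.5487, 0.1185, 0.4217]
tool_rot: [-142.0, 11.4, 101.8]
contact_force: [0.4, -0.0, -1.4]
finger_gap: 0.427
```

```bash
python3 - <<'E'
from h import *
import cv2
s=bot.read_state(); print(s["time_s"],s["q"].round(1),s["dq"].round(2),s["ee_pos"].round(4),toolR(s).round(3),s["finger_gap"])
for n in("wrist","side","top"):
    im=bot.capture(n); cv2.imwrite(f"pics/{n}9.png",im[:,:,::-1])
E
```

```text
12.925 [-17.3  26.9  95.7  63.7 107.2  -1.6] [-0.03  0.1   0.11  0.03  0.09 -0.11] [0.5487 0.1185 0.4217] [[-0.201  0.796 -0.571]
 [ 0.96   0.042 -0.278]
 [-0.197 -0.604 -0.772]] 0.4272056850837836
```

View pics/wrist9.png

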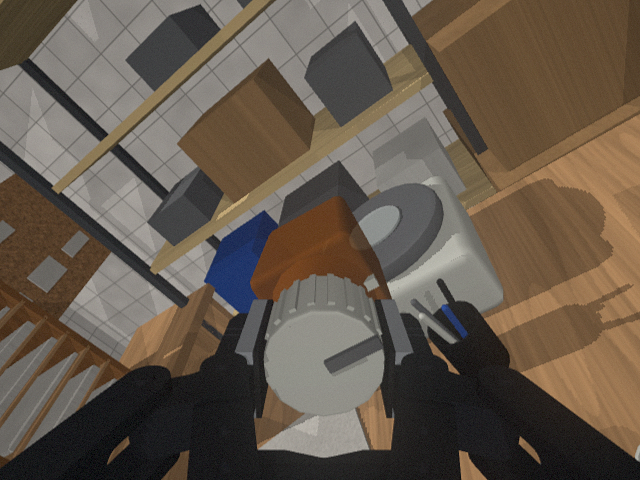

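View pics/side9.png

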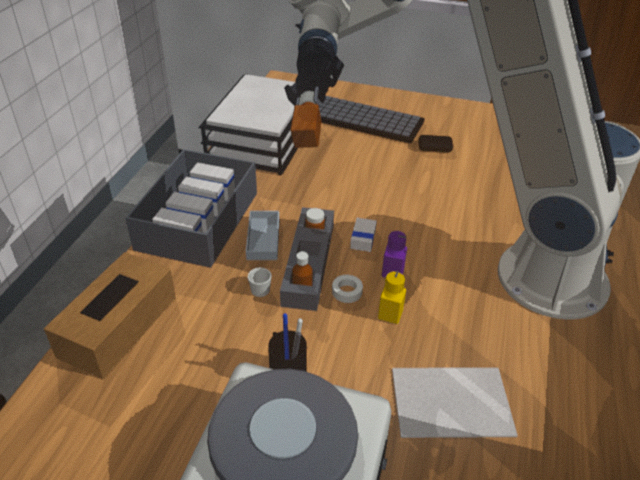

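View pics/top9.png

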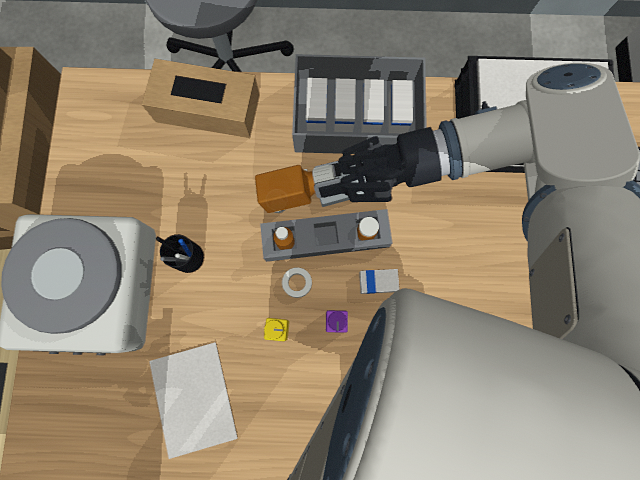

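The bottle is held about 79° from upright at z ≈ 0.42. In the wrist view the bar (380,345) still lines up with the mark (371,284). The jar, slim bottle, tape, carton, beaker, tray and pen cup sit at their original pixels.

```bash
python3 -c "
from plant import bot
s=bot.read_state(); print(s['time_s'],s['finger_gap'],bot.close_job())"
```

```text
the job is handed in; nothing more can be done
13.075 0.42261465745700744 None
```

I tightened the square amber bottle's cap, drew the bottle out of the rack, tipped it on its side in the air and handed the job in while still holding it, at about 13 s. The hand-in gave no verdict.

- **Tightening:** I gripped the cap in the middle pocket and turned it about 80° clockwise. The torque rose to about 1 N·m against the stop. I then eased back 3° before lifting.
- **Cap check:** after the lift, the wrist picture put the bar at 0° and the shoulder mark at 3°, which agree within pixel error. The bar and mark looked unchanged after tipping.
- **Lift and tip:** I lifted the bottle 28 cm straight up. I then tipped it sideways to about 79° from upright.
- **Final hold:** the arm was still, with the tool point at 0.42 m. I worked out the base height at about 0.40 m, and the cap top is higher. The jaws stayed closed on the cap at about 36 mm. There was no sign of slip.
- **Bystanders:** the last side and top pictures showed the jar, slim bottle, tape, carton, beaker, tray and pen cup in their original places. I judged this by eye and did not measure it.

No check failed or disagreed.

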